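# Press the stopper home and ease the lever back up

## Robot

A 6-joint arm with a two-finger parallel gripper is mounted at the origin on the work surface; the furniture and walls round the work are solid. World frame = base frame: x ahead of the robot, y to its left, z up, the work surface at z = 0. Lengths are in mm, angles in rad, forces in N, time in s.
With the tool pointing down it reaches from about 350 to 775 mm from the base axis. Payload 5.5 kg.
Tool frame: the origin (TCP) lies on the centre line of the jaws, within the pads' length; the fingertips stand 22 mm ahead of it and the grasp point (between the pads) lies 3 mm ahead of it; z points along the fingers, y is the line along which they close (so a half turn about z gives the same grasp; the last joint's range is limited). The gripper opens to 85 mm and grips with 20 to 120 N. Pads are 22 mm wide; open, the fingers measure 114 mm over their backs; the gripper's body (76 mm by 85 mm) begins 54 mm behind the grasp point. The pads swing forward as they close: fully open they stand 13 mm farther back than shut.
Start: joints at [-1.369, 0.313, 0.046, 1.304, 0, 1.431], TCP at [192.727, -541.78, 253.323] pointing down, gripper open.
Joint ranges: [-2.76, 2.76], [-0.86, 1.69], [-1.03, 1.26], [-2.2, 2.34], [-1.47, 1.5], [-3.14, 3.14]. Speed limits (rad/s): [2.57, 2.57, 3.14, 3.14, 3.14, 3.14].

## Interface

Orientations are given as a 3x3 rotation matrix whose columns are the frame's x, y, z axes.
In Python, from bench import env, jaws, get_image, camera_info, workorder gives the robot as it stands. Calls block until the motion is done:
- env.move_pose(position, orientation): joint-space move of the TCP to a pose.
- env.servo_line(position, max_speed=150, frame=None, contact_N=None): straight line of the TCP; frame=None keeps the orientation; max_speed is the mean speed in mm/s. With contact_N (N) it stops when the force on the tool has changed by that much, and returns True; else False.
- env.set_joints(angles): joint-space move.
- jaws.gripper_to(opening, force=None): finger opening in mm; force is the grip in N (None keeps the last); returns when the fingers have stopped.
- env.sleep(seconds).
- env.solve_ik(position, orientation): joint angles nearest the present ones, or None.
- get_image(name): name is "scene" or "side" or "wrist"; returns (picture, depth): 480x640x3 uint8, red, green, blue; 480x640 float32, mm along the optical axis (not along the pixel's ray), 0 where there is no reading.
- camera_info(name): a dict with "camera_matrix" (3x3 intrinsics, pixels), "rvec" (rotation vector, rad) and "tvec" (3), from world to camera coordinates, as OpenCV has them. Camera axes: x right, y down, z forward; pixel columns grow to the right and rows downward; lengths in mm; the calibration is good to about 2 mm. A picture is of the moment at which its call begins: read the wrist's pose just before it. camera_info takes no time and is no camera call; for the wrist camera it gives the pose at the moment of the call.
A pose or a line that the arm cannot do raises env.MotionError and nothing moves.
- workorder.hand_in(): hands the job in; it is judged then, once.
Readings, each from a call of its own:
- env.get_time_s(): time.
- env.get_q(): joint angles.
- env.get_qd(): joint speeds.
- env.get_joint_efforts(): joint torques, N m.
- env.get_tcp_pos(): TCP position.
- env.get_tool_rot(): TCP orientation.
- env.get_ft_force(): force on the tool from outside, world axes, zero at the start.
- env.get_ft_torque(): the same for the moment, N m.
- env.get_width(): finger opening in mm.
- env.get_finger_force(): force on a finger pad.
Only numpy, scipy, OpenCV 4.12 (cv2) and the standard library are available. Lean on these libraries where they do the work, as an engineer would, in place of code of your own. Each camera call takes 0.05 s, during which the arm holds its last target. There are 200 camera calls.

## Task

One jar stands in the red lever press with its stopper still sticking up. Push the press's lever all the way down so that the stopper goes fully home, then let the sprung lever rise slowly under your fingers, taking about three seconds, until it stands fully up again; never let it snap back. Leave the jar standing in the press, and do not disturb the other stoppered jar, which is already closed.

Things in the scene. Friction and masses are not known exactly. Their poses are not given: they have to be found in the camera images.
- press_arm (a joint): Angle (rad) of the press's red lever: 0 fully up, where a spring holds it; grows as pushed down. Meets the stopper at about 0.34, home at 0.50 (firm stop). Pushing down at the handle takes about 4 N at the top, 10 N at the bottom, 3 N more while the stopper slides; let go, it flies up. Hinge axis level, 0.199 m above the worktop; the handle point swings about it at radius 0.212 m.
- press_handle (a point): Centre of the top face of the black handle paddle (44 mm along the lever, 46 across, 18 thick) at the lever's free end. Axes: x level towards the hinge, y across, z up, with the lever up: then it is 0.203 m level from the hinge axis and 0.261 m above the worktop; at joint 0.50, 0.208 m and 0.156 m. Free end tilts up 0.25 rad at joint 0, is level at 0.25, down 0.25 rad at 0.50.
- cork_top (a point): Top centre of the stopper (pale wooden disc, 76 mm across, 12 thick, cork plug below) of the clear jar (84 mm across, 118 high) standing between four pegs on the press's 16 mm thick base, under the lever. It starts 0.158 to 0.162 m above the worktop and is at 0.146 m when home, flush on the jar's rim. z up. It stays where it is pushed.
- closed_jar: A second clear jar of the same kind (84 mm across, 130 high with stopper), already closed, standing loose on the worktop on the robot's side of the press, in a row with a white mug and an orange jug. Origin: centre of its underside. Not to be disturbed.
Mind the look-alikes: they are no part of the job. What is shaped like the part that bears cork_top but pink or yellow is not meant.

How it is judged:
By the outcome, as a careful person would: the job done as asked, in the order asked, and still so for the second after the job is handed in, with the robot touching nothing.
It also fails if it takes over 38 s, if anything falls off the work surface, if the arm or the gripper's body presses on something with over 40 N, if the wrist force passes 120 N, or if a joint passes its speed limit or range.

## Working session

There is one attempt and no reset: what is moved stays moved. The work goes in short steps, each a Python script; the robot and the scene stay as the last script left them, time stands still between calls to the robot, and variables do not carry over. Pictures are saved under pics/ and viewed, at most 10 in all, crops included, and the job is handed in when it is done.

```bash
mkdir -p pics; cat > h.py <<'E'
import numpy as np, cv2
from bench import env, jaws, get_image, camera_info, workorder
def snap(n,f):
    p,d=get_image(n); i=camera_info(n)
    cv2.imwrite(f'pics/{f}.png',p[:,:,::-1]); np.savez(f'pics/{f}.npz',d=d,K=i['camera_matrix'],r=i['rvec'],t=i['tvec'])
def pt(f,u,v):
    z=np.load(f'pics/{f}.npz'); d=z['d'][v-1:v+2,u-1:u+2]; d=np.median(d[d>0]) if (d>0).any() else np.nan
    R=cv2.Rodrigues(z['r'])[0]; c=np.linalg.inv(z['K'])@[u,v,1]*d
    return R.T@(c-z['t'].ravel())
E
python3 - <<'E'
from h import *
snap('scene','s1'); snap('side','d1'); print(env.get_time_s())
E
```

```text
0.1
```

View pics/s1.png

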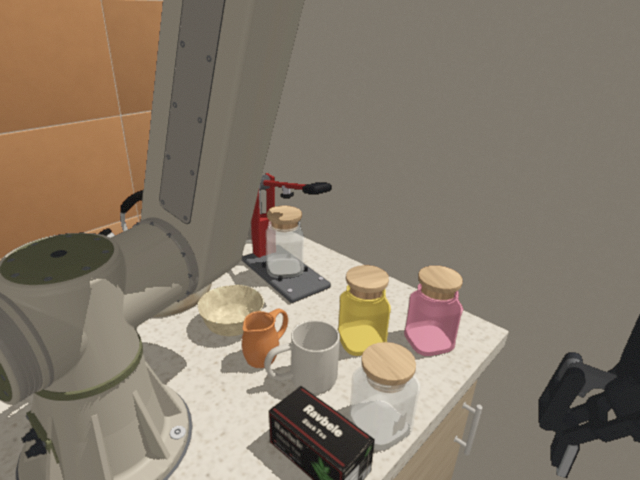

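View pics/d1.png

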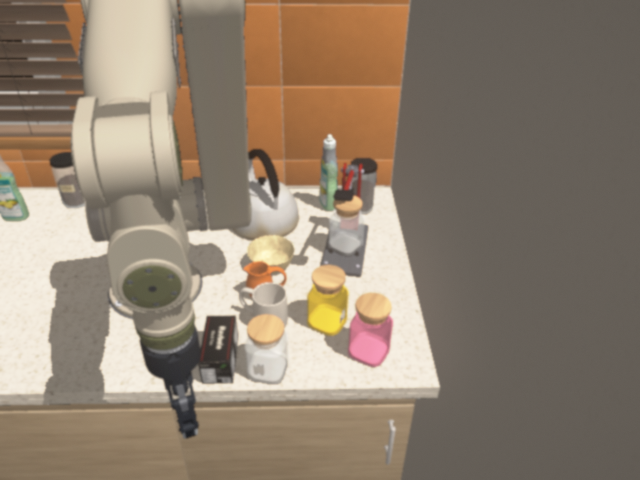

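The scene view shows the press at the far end, with its black handle near (317,188), its stopper at (285,215) and the closed clear jar at (388,362). In the side view the handle is near (344,196) and the press stopper at (348,205).

```bash
python3 - <<'E'
from h import *
for n,u,v in [('s1',317,187),('s1',312,188),('s1',324,187),('s1',285,213),('s1',270,185),('s1',295,186),('s1',388,360),('s1',367,278),('s1',264,220),('s1',312,292),('d1',344,196),('d1',348,204),('d1',328,276),('d1',266,328),('d1',350,180)]:
    print(n,u,v,pt(n,u,v).round())
a=cv2.imread('pics/s1.png')[160:310,230:350]; b=cv2.imread('pics/d1.png')[130:280,300:420]
cv2.imwrite('pics/c1.png',cv2.resize(np.hstack([a,b]),(800,500),interpolation=cv2.INTER_CUBIC))
E
```

```text
s1 317 187 [451.  16. 263.]
s1 312 188 [444.  22. 261.]
s1 324 187 [466.  12. 260.]
s1 285 213 [486. 138. 159.]
s1 270 185 [491. 190. 207.]
s1 295 186 [473.  95. 237.]
s1 388 360 [ 293. -267.  130.]
s1 367 278 [ 420. -133.  145.]
s1 264 220 [497. 221. 110.]
s1 312 292 [468.  37.  11.]
d1 344 196 [467.  12. 262.]
d1 348 204 [489. 132. 160.]
d1 328 276 [ 427. -132.  146.]
d1 266 328 [ 296. -270.  131.]
d1 350 180 [491. 137. 228.]
```

View pics/c1.png

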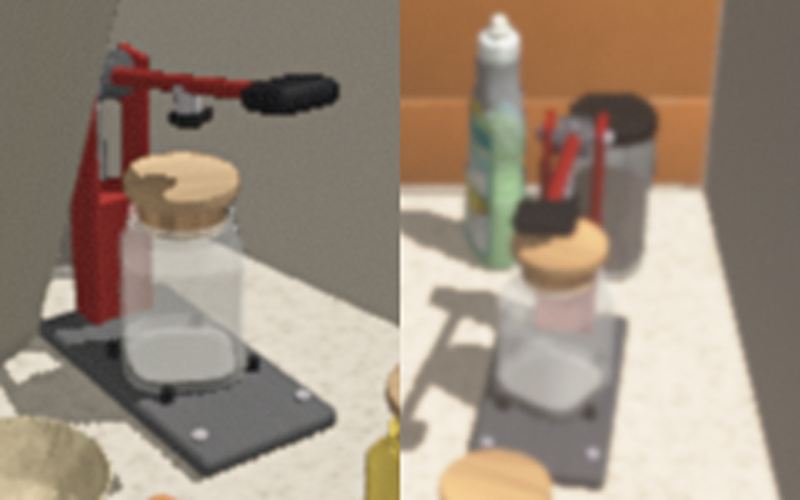

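```bash
python3 - <<'E'
from h import *
def cloud(f):
    z=np.load(f'pics/{f}.npz'); d=z['d']; v,u=np.nonzero(d>0)
    c=np.linalg.inv(z['K'])@np.vstack([u,v,np.ones_like(u)])*d[v,u]
    return (cv2.Rodrigues(z['r'])[0].T@(c-z['t'].reshape(3,1))).T, cv2.imread(f'pics/{f}.png')[v,u].astype(int)
for f in ('s1','d1'):
    P,C=cloud(f)
    near=np.hypot(P[:,0]-470,P[:,1]-80)<180
    h=near&(C.max(1)<75)&(P[:,2]>238)&(P[:,2]<290)&(P[:,1]<70)
    print(f,'handle',h.sum(),P[h].mean(0).round(),P[h].min(0).round(),P[h].max(0).round(),cv2.minAreaRect(P[h][:,:2].astype(np.float32)))
    k=near&(abs(P[:,2]-160)<5)&(C[:,2]-C[:,0]>40)&(abs(P[:,1]-135)<60)
    print('stopper',k.sum(),P[k].mean(0).round(),cv2.minEnclosingCircle(P[k][:,:2].astype(np.float32)))
    r=near&(C[:,2]>90)&(C[:,1]<50)&(P[:,2]>205)
    if r.sum()>5: print('lever',r.sum(),P[r].mean(0).round(),cv2.fitLine(P[r][:,:2].astype(np.float32),cv2.DIST_L1,0,.01,.01).ravel())
E
```

```text
s1 handle 294 [457.  23. 257.] [440.   7. 244.] [483.  53. 265.] ((463.2319030761719, 30.004913330078125), (41.6716423034668, 43.37300109863281), 80.28700256347656)
stopper 434 [484. 139. 158.] ((488.5389709472656, 142.80245971679688), 40.24726486206055)
lever 150 [486. 151. 223.] [1.9540147e-01 9.8072332e-01 4.8024081e+02 1.3174463e+02]
d1 handle 141 [465.  18. 262.] [446.   5. 251.] [487.  41. 267.] ((466.3338317871094, 23.7419376373291), (36.042598724365234, 38.864017486572266), 84.48533630371094)
stopper 281 [490. 129. 159.] ((490.35699462890625, 137.64437866210938), 39.757938385009766)
```

```bash
python3 - <<'E'
from h import *
u=np.array([.205,.979,0]); u/=np.linalg.norm(u); z=np.array([0,0,-1.])
best=None
for y in (u,-u,np.cross(z,u),-np.cross(z,u)):
    R=np.column_stack([np.cross(y,z),y,z])
    q=env.solve_ik([464,27,320],R); q2=env.solve_ik([464,27,170],R)
    if q is None or q2 is None: continue
    c=np.abs(np.array(q)-env.get_q()).max(); print(np.round(q,2),c)
    if best is None or c<best[0]: best=(c,R)
R=best[1]; np.save('R.npy',R)
p=np.array([464,27,0])-u*2
jaws.gripper_to(0)
env.move_pose([p[0],p[1],320],R)
snap('wrist','w1')
print(env.get_time_s(),env.get_tcp_pos(),env.get_ft_force(),env.get_width(),R)
E
```

```text
[-0.11  0.09 -0.08  1.41  0.    0.09] 1.339658330110062
[-0.11  0.09 -0.08  1.41  0.   -3.05] 4.481250983699855
[-0.11  0.09 -0.08  1.41  0.    1.66] 1.253746995363435
[-0.11  0.09 -0.08  1.41  0.   -1.48] 2.9104546569049585
3.175 [463.75363591  24.31238439 319.81224841] [-0.68293116  1.4534634   0.74412185] 0.02028345364325742 [[ 0.20495225  0.97877197  0.        ]
 [ 0.97877197 -0.20495225  0.        ]
 [ 0.          0.         -1.        ]]
```

View pics/w1.png

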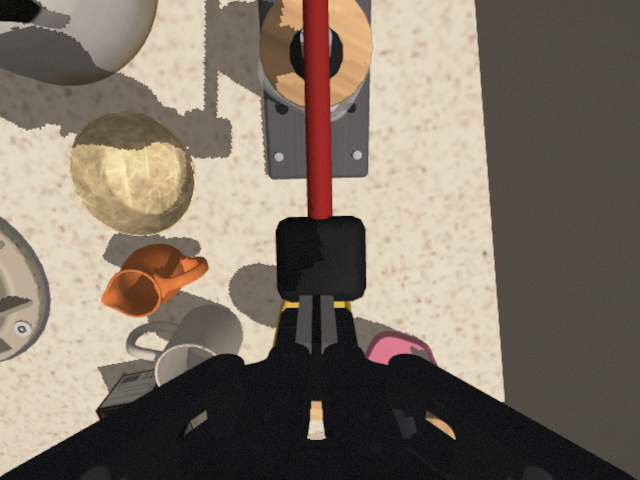

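The wrist view shows the handle paddle from columns 277 to 366 and rows 217 to 299. Its centre is at (321,257), in line with the closed fingers (316), and the lever runs straight up the image.

```bash
python3 - <<'E'
from h import *
for u,v in [(321,257),(321,222),(321,295),(282,257),(361,257),(316,60)]: print(u,v,pt('w1',u,v).round(1))
h=(pt('w1',321,222)+pt('w1',321,295))/2
E
```

```text
321 257 [467.7  36.1 261.4]
321 222 [471.1  52.  255.4]
321 295 [463.9  17.9 265.6]
282 257 [448.7  39.7 260.1]
361 257 [487.1  31.4 259.6]
316 60 [484.4 127.1 233.6]
```

```bash
python3 - <<'E'
from h import *
u=np.array([.205,.979,0]); u/=np.linalg.norm(u)
p=np.array([467,33,0])-u*3
at=lambda z:[p[0],p[1],z]
say=lambda s:print(s,round(env.get_time_s(),2),np.round(env.get_tcp_pos(),1),np.round(env.get_ft_force(),1))
env.servo_line(at(300)); say('above')
print(env.servo_line(at(262),max_speed=25,contact_N=2.5)); zc=env.get_tcp_pos()[2]; say('touch')
env.servo_line(at(zc-95),max_speed=50); say('down')
print(env.servo_line(at(zc-125),max_speed=15,contact_N=25)); say('home'); 
env.sleep(.3); say('home'); print(zc)
snap('scene','s2')
E
python3 - <<'E'
import cv2
a=cv2.imread('pics/s2.png')[150:310,220:400]
cv2.imwrite('pics/c2.png',cv2.resize(a,(675,600),interpolation=cv2.INTER_CUBIC))
E
```

```text
above 3.47 [465.9  29.7 299.3] [ 0.5 -0.1  0.8]
True
touch 4.24 [466.4  29.8 284.3] [ 0.5 -0.1  3.2]
down 6.29 [466.6  31.2 189.8] [-0.8  2.5 10.5]
True
home 7.28 [466.9  32.6 181.2] [-4.8 -0.9 17.1]
home 7.58 [466.9  32.5 181.4] [-4.6 -0.6 15.2]
284.27216787599195
```

View pics/c2.png

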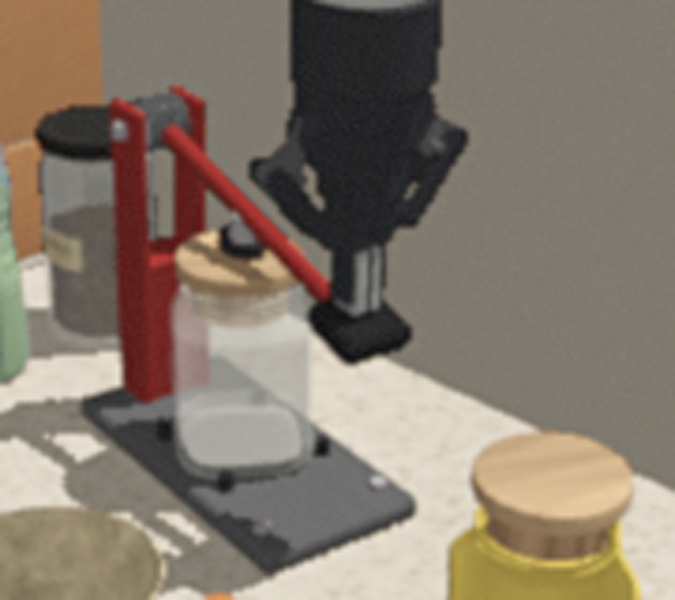

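The crop shows the lever down with the fingers on the paddle and the plunger foot on the stopper. The stopper disc is at about crop (240,265), and I can't tell whether it is flush, so I'll press a little harder and measure its height.

```bash
python3 - <<'E'
from h import *
say=lambda s:print(s,round(env.get_time_s(),2),np.round(env.get_tcp_pos(),1),np.round(env.get_ft_force(),1))
for n in range(4):
    x=env.get_tcp_pos(); 
    z=178.5-1.5*n
    print(env.servo_line([466.4,30.1,z],max_speed=10,contact_N=25)); say(z)
    if env.get_ft_force()[2]>38: break
snap('scene','s3')
for f in ('s1','s2','s3'):
    print(f,[pt(f,u,v)[2].round(1) for u,v in [(275,220),(280,223),(285,223),(290,223),(273,217)]])
E
```

```text
False
178.5 8.09 [466.9  32.3 180.8] [-5.7  6.9 23.4]
False
177.0 8.39 [467.   32.4 180.2] [-6.8  6.6 30. ]
False
175.5 8.69 [467.   32.5 179.6] [-9.8  7.4 37. ]
False
174.0 8.99 [467.1  32.6 179.1] [-13.5   7.5  44.5]
s1 [np.float64(155.6), np.float64(149.8), np.float64(150.4), np.float64(149.3), np.float64(158.0)]
s2 [np.float64(145.5), np.float64(146.3), np.float64(146.0), np.float64(146.5), np.float64(145.6)]
s3 [np.float64(145.0), np.float64(146.0), np.float64(146.1), np.float64(146.4), np.float64(145.7)]
```

The joint is on its firm stop (force climbs, no motion) and the stopper measures 146 mm, so it is home. Next is the slow rise.

```bash
python3 - <<'E'
from h import *
say=lambda s:print(s,round(env.get_time_s(),2),np.round(env.get_tcp_pos(),1),np.round(env.get_ft_force(),1))
env.servo_line([466.4,30.1,292],max_speed=36); say('up')
env.servo_line([466.4,30.1,340],max_speed=60); say('clear')
env.sleep(.5)
snap('scene','s4'); snap('wrist','w4')
for u,v in [(317,187),(324,187),(285,213),(388,360)]: print(u,v,pt('s4',u,v).round(),pt('s1',u,v).round())
a=cv2.imread('pics/s4.png')
cv2.imwrite('pics/c4.png',a)
E
```

```text
up 12.47 [466.4  30.1 291.9] [-0.2  0.3 -0. ]
clear 13.42 [466.2  30.1 339.6] [-0.2 -0.8 -0.1]
317 187 [452.  17. 262.] [451.  16. 263.]
324 187 [465.  12. 260.] [466.  12. 260.]
285 213 [505. 157. 147.] [486. 138. 159.]
388 360 [ 292. -267.  130.] [ 293. -267.  130.]
```

View pics/c4.png

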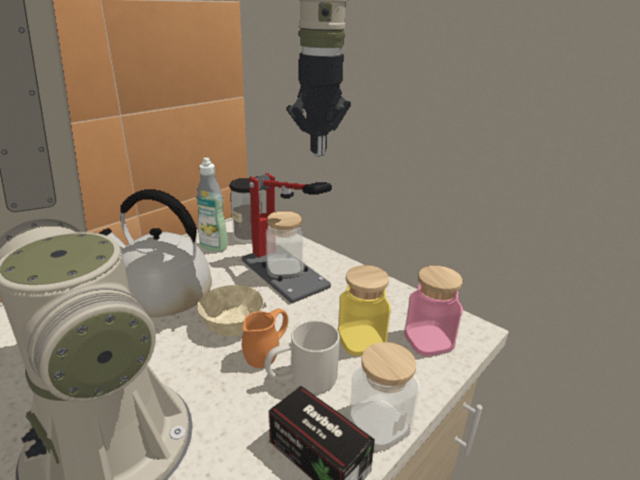

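The lever is fully up with the handle back at (317,188). The stopper is seated at (285,220), the closed jar at (388,362) hasn't moved, and the robot is clear of everything.

```bash
python3 -c "
from h import *
print(workorder.hand_in())"
```

```text
the job is handed in; nothing more can be done
None
```

I pressed the stopper fully home (146 mm), let the lever rise under the fingers to fully up over about 3 s, left both jars standing in place, and handed the job in at about 14 s.

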